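# Stack the sample boxes

### The arm

A 6-joint arm with a two-finger parallel gripper is mounted at the origin on the work surface. World frame = base frame: x ahead of the robot, y to its left, z up, the work surface at z = 0. Lengths are in mm, angles in rad, forces in N, time in s.
With the tool pointing down it reaches from about 350 to 875 mm from the base axis. Payload 4.2 kg.
Tool frame: the origin (TCP) lies at the very end of the fingers, on their centre line; the grasp point (between the pads) lies 19 mm behind it; z points along the fingers, y is the direction in which the jaws open and shut (so a half turn about z gives the same grasp; the last joint's range is limited). The gripper opens to 85 mm and grips with 20 to 120 N. Pads are 22 mm wide; open, the fingers measure 114 mm over their backs; the gripper's body (76 mm by 85 mm) begins 54 mm behind the grasp point. The pads swing forward as they close: fully open they stand 13 mm farther back than shut.
Start: joints at [1.476, 0.385, 0.008, 0, -1.194, -0.259], TCP at [216.508, 586.279, 231.312] pointing down, gripper open.
Joint ranges: [-3.14, 3.14], [-1.21, 2.06], [-1.07, 1.41], [-3.16, 2.05], [-2.99, -0.16], [-3.1, 3.1]. Speed limits (rad/s): [2.79, 2.79, 3.14, 3.14, 3.14, 3.14].

### API

Orientations are given as a unit quaternion [x, y, z, w].
In Python, from bench import arm, optics, job gives the robot as it stands.
- The arm moves only by the tool send_rows, never from a script. Its argument "steps" is a list that holds one entry, the list of rows, each a list of 5 numbers: the shift along the tool's x, y, z in cm, then the turn about the tool's z in rad, then the opening, from 0 (shut) to 1 (fully open). A call has 1 to 10 rows; each row shifts and turns the pose as measured when the row begins, along the tool's axes as they then stand; what a row does not reach is not made up. A row lasts 1/12 s, in which the tool goes at most 41.7 mm and 7.16 degrees, less where a joint would pass 70% of its speed; a pose out of reach is approached as far as the arm can. A call with a gripper value outside its range is refused whole. The fingers move at their own pace and stop on an object; the grip force is fixed at half the most. Time passes only in rows, so rows that do not move let the fingers close. It gives the time, the measured TCP pose, the force and the opening at its end, in the units of the state.
- arm.read_state(): the state, without advancing time (a new reading comes with each control period).
- optics.get_image(name): name is "scene" or "side" or "wrist"; returns (picture, depth): 384x512x3 uint8, blue, green, red; 384x512 float32, mm along the optical axis (not along the pixel's ray), 0 where there is no reading.
- optics.get_calibration(name): a dict with "K" (3x3 intrinsics, pixels), "k1" (the pictures are not rectified: a ray, as slopes to the right and down, at radius r is drawn at 1 + k1 r^2 times it, then the intrinsics apply), "rvec" (rotation vector, rad) and "tvec" (3), from world to camera coordinates, as OpenCV has them; the wrist camera has in their place "hand_eye" (4x4, takes a point from camera to tool coordinates, whose origin is the TCP and whose axes are the flange's). Camera axes: x right, y down, z forward; pixel columns grow to the right and rows downward; lengths in mm; the calibration is good to about 2 mm. A picture is of the moment at which its call begins: read the wrist's pose just before it. get_calibration takes no time and is no camera call.
- job.job_done(): hands the job in, once; it reports no verdict.
The state is a dict: "clock": time; "joints": joint angles; "joint_vel": joint speeds; "joint_efforts": joint torques, N m; "position": TCP position; "ee_rot": TCP orientation; "contact_force": force on the tool from outside, world axes, zero at the start; "wrist_torque": the same for the moment, N m; "gripper_width": finger opening in mm.
Only numpy, scipy, OpenCV 4.12 (cv2) and the standard library are available. Lean on these libraries where they do the work, as an engineer would, in place of code of your own. Each camera call takes 0.05 s, during which the arm holds its last target. There are 200 camera calls.

### The job

Stack the lidded sample boxes on the one that stands on the bench: first take the loose screw cap off its lid and stand it, same way up, on clear bench away from the stack; then set the tall box from the sloped rack on it, and the flat box on top of that, every box level with all four feet down in the recesses of the lid below. The box on the bench stays where it is, do not tip the boxes over (they hold samples), leave the two bottles and the tube rack undisturbed, and let go of everything.

Things in the scene. Friction and masses are not known exactly. Their poses are not given: they have to be found in the camera images.
- base_box: Lower box, loose on the bench: white, lid fast shut, 92 (x) by 60 mm (y, flat sides), 50 tall, 0.7 kg. Origin: centre of its underside at the foot tips, z up. Feet: 9 mm round, domed tips, 6 tall, at x +-34.5, y +-19.5. Lid top: square recesses 13 x 13 mm, 5 deep at the same x, y; a box stacked on it rests with its foot tips on the recess floors, 5 mm below the lid's top.
- tall_box_center (a point): Centre, half-way up, of the tall box: white, lid fast shut, 92 (x) by 60 mm (y, flat sides to grip), 62 mm from foot tips to lid top, 0.17-0.35 kg; z towards its lid. Feet and recesses as on the lower box. Starts in either bay of the rack, leaning 30 degrees. Well stacked, this point is 76 mm above the lower box's origin; it fits either way round.
- flat_box_center (a point): Centre, half-way up, of the flat box: white, lid fast shut, 92 (x) by 60 mm (y, flat sides to grip), 38 mm from foot tips to lid top, 0.11-0.23 kg; z towards its lid. Feet and recesses as on the lower box. Starts in the other bay of the rack, leaning 30 degrees. Well stacked, this point is 45 mm above the tall box's centre; it fits either way round.
- cap_center (a point): Centre (half-way up) of a loose blue bottle screw cap, 43 mm across, 26 mm tall, 18 g, standing on the lid of the lower box; z up. On the bench this point is 13 mm up.
- rack: Fixed aluminium rack, about 120 (x) by 215 mm (y): a board sloping 30 degrees, 130 mm long, low edge at -x with a lip 13 mm high that the boxes rest against. Origin: on the bench below the board's middle, where the board's surface is 45 mm up (upper edge 78 mm). Bays at y = +50 and -50 mm (box up to 5 mm off); the boxes' length runs up the slope.
- bottle_big: Glass bottle with screw cap, 70 mm across, 140 mm tall, loose; origin at the centre of its underside. Bystander.
- bottle_small: Glass bottle with screw cap, 56 mm across, 105 mm tall, loose; origin at the centre of its underside. Bystander.
- tube_rack: Rack of capped sample tubes, 70 mm (x) by 130 mm (y), 98 mm tall, loose; origin at the centre of its underside. Bystander.
There are look-alikes about, which are no part of the job. Leave any pink or purple look-alike of the part that bears tall_box_center alone. What is shaped like the base_box but turquoise is not meant.

How it is judged (in metres and radians):
On the way, in this order (a step that is already met when the one before it is completed fails the run):
1. the screw cap stands upright on the bench, more than 80 mm from the middle of the lower box (height (world z) of cap_center below 0.016 m and angle between cap_center's own z axis and vertical below 0.15 rad and horizontal distance between cap_center and base_box above 0.08 m), for 0.2 s.
2. the tall box is seated on the lower box, all feet in the recesses (horizontal distance between tall_box_center and base_box below 0.004 m and z of tall_box_center in the frame of base_box between 0.074 and 0.078 m and angle between the x axis of tall_box_center and the x axis of base_box, either way round below 0.09 rad and angle between tall_box_center's own z axis and vertical below 0.04 rad), for 0.2 s.
At the end, for the whole second after the job is handed in: Tall box seated on the lower box, flat box on the tall one: centres within 4 mm, heights within 2 mm, long axes within 0.09 rad, level within 0.04 rad; lower box within 15 mm of its start and level; cap upright on the bench, over 80 mm from the middle of the lower box (all of step 1 and all of step 2 and horizontal distance between flat_box_center and tall_box_center below 0.004 m and z of flat_box_center in the frame of tall_box_center between 0.043 and 0.047 m and angle between the x axis of flat_box_center and the x axis of tall_box_center, either way round below 0.09 rad and angle between each of flat_box_center, base_box's own z axis and vertical below 0.04 rad and distance of base_box from where it was at the start of the episode below 0.015 m); the robot touches nothing.
It fails at once if a bottle or the tube rack is moved over 20 mm or tipped over 0.3 rad (distance of any of bottle_big, bottle_small, tube_rack from where it was at the start of the episode above 0.02 m or angle between any of bottle_big, bottle_small, tube_rack's own z axis and vertical above 0.3 rad).
It fails at once if the lower box is pushed over 15 mm (distance of base_box from where it was at the start of the episode above 0.015 m).
It fails at once if a sample box is tipped beyond 0.9 rad (angle between any of tall_box_center, flat_box_center's own z axis and vertical above 0.9 rad).
It also fails if it takes over 69 s, if anything falls off the work surface, if the arm or the gripper's body presses on something with over 40 N, if the wrist force passes 120 N, or if a joint passes its speed limit or range.

## Working session

There is one attempt and no reset: what is moved stays moved. The work goes in short steps, Python scripts to look and compute and a tool call to move; the robot and the scene stay as the last step left them, time stands still between calls to the robot, and variables do not carry over. Pictures are saved under pics/ and viewed, about 8 in all and at most 12, crops included, and the job is handed in when it is done.

Besides the shell and the picture viewer there is one more tool, called after "Request:" as name(argument=value, ...), one argument or row to a line, values as JSON. send_rows: Moves the arm, as the interface text tells. Its arguments: {"type":"object","properties":{"steps":{"type":"array","items":{"type":"array","items":{"type":"array","items":{"type":"number"}}}}},"required":["steps"]}

```bash
mkdir -p pics; ls; cat > h.py <<'E'
from bench import arm, optics, job
import numpy as np, cv2
from scipy.spatial.transform import Rotation as R
def cam(n,st=None):
    c=optics.get_calibration(n);K=np.array(c["K"],float)
    if "rvec" in c:
        Rm=R.from_rotvec(np.ravel(c["rvec"])).as_matrix();t=np.ravel(c["tvec"]);M=np.eye(4);M[:3,:3]=Rm.T;M[:3,3]=-Rm.T@t
    else:
        st=st or arm.read_state();T=np.eye(4);T[:3,:3]=R.from_quat(st["ee_rot"]).as_matrix();T[:3,3]=st["position"];M=T@np.array(c["hand_eye"])
    return K,c["k1"],M
def und(K,k1,uv):
    return cv2.undistortPoints(np.array(uv,float).reshape(-1,1,2),K,np.array([k1,0,0,0,0.])).reshape(-1,2)
def world(n,d,uv,C=None):
    K,k1,M=C or cam(n);uv=np.array(uv,float).reshape(-1,2);s=und(K,k1,uv)
    z=np.array([d[int(round(v)),int(round(u))] for u,v in uv])
    P=np.c_[s*z[:,None],z];return P@M[:3,:3].T+M[:3,3]
def plane(n,uv,h,C=None):
    "rays hit horizontal plane z=h"
    K,k1,M=C or cam(n);s=und(K,k1,uv);r=np.c_[s,np.ones(len(s))]@M[:3,:3].T
    return M[:3,3]+r*((h-M[2,3])/r[:,2])[:,None]
def cloud(n,d,C=None):
    v,u=np.nonzero(d>0);K,k1,M=C or cam(n);s=und(K,k1,np.c_[u,v]);z=d[v,u]
    return np.c_[u,v],np.c_[s*z[:,None],z]@M[:3,:3].T+M[:3,3]
def proj(n,P,C=None):
    K,k1,M=C or cam(n);p=(np.atleast_2d(P)-M[:3,3])@M[:3,:3]
    return cv2.projectPoints(p,np.zeros(3),np.zeros(3),K,np.array([k1,0,0,0,0.]))[0].reshape(-1,2)
E
python3 - <<'E'
from h import *
s=arm.read_state();print(s)
I=[]
for n in("scene","side"):
    p,d=optics.get_image(n);np.savez(n+"0.npz",p=p,d=d);I.append(p);cv2.imwrite(f"pics/{n}0.png",cv2.resize(p,(800,600),interpolation=cv2.INTER_CUBIC))
    print(n,cam(n))
E
```

```text
pics
{'clock': 0.0, 'joints': array([ 1.47559596e+00,  3.85565335e-01,  6.63800163e-03, -5.46586825e-04,
       -1.19398049e+00, -2.58603797e-01]), 'joint_vel': array([ 0.00017022, -0.00286825, -0.00082709, -0.00063847, -0.00069107,
        0.00075114]), 'joint_efforts': array([ 2.91123879e-04, -3.92287660e+01,  1.88403583e+01,  4.18617949e+00,
       -4.66548168e-03,  2.44851073e-06]), 'position': array([216.30829301, 585.75760522, 230.21397791]), 'ee_rot': array([ 9.84375260e-01, -1.76080006e-01, -1.67005104e-04,  1.07295892e-03]), 'contact_force': array([0.00689612, 0.62533578, 0.22501446]), 'wrist_torque': array([-0.02518939, -0.00177865, -0.03046798]), 'gripper_width': 85.39050739271984}
scene (array([[429.61727953,   0.        , 252.35541162],
       [  0.        , 429.61727953, 188.73772871],
       [  0.        ,   0.        ,   1.        ]]), 0.013370529895041597, array([[-6.75773348e-02,  6.54140266e-01, -7.53348403e-01,
         1.44672710e+03],
       [ 9.97466133e-01,  2.74640034e-02, -6.56280576e-02,
         4.94021027e+01],
       [-2.22399919e-02, -7.55874488e-01, -6.54338705e-01,
         8.94620536e+02],
       [ 0.00000000e+00,  0.00000000e+00,  0.00000000e+00,
         1.00000000e+00]]))
side (array([[431.81516278,   0.        , 254.43574315],
       [  0.        , 431.81516278, 192.33634217],
       [  0.        ,   0.        ,   1.        ]]), -0.09059687341156526, array([[-6.52868153e-01,  4.47434482e-01, -6.11200098e-01,
         1.27280992e+03],
       [ 7.57373713e-01,  3.72626421e-01, -5.36222537e-01,
         6.65656110e+02],
       [-1.21751478e-02, -8.12989505e-01, -5.82151038e-01,
         7.82530431e+02],
       [ 0.00000000e+00,  0.00000000e+00,  0.00000000e+00,
         1.00000000e+00]]))
```

View pics/scene0.png

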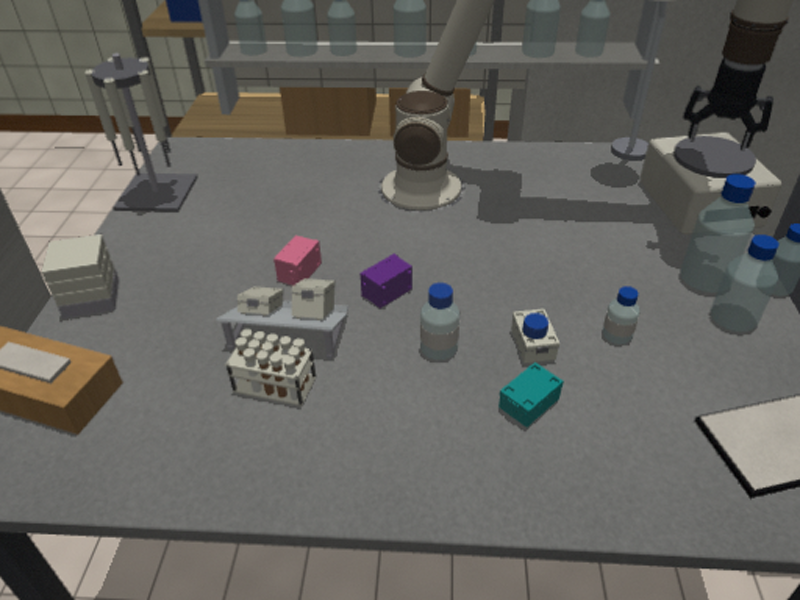

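View pics/side0.png

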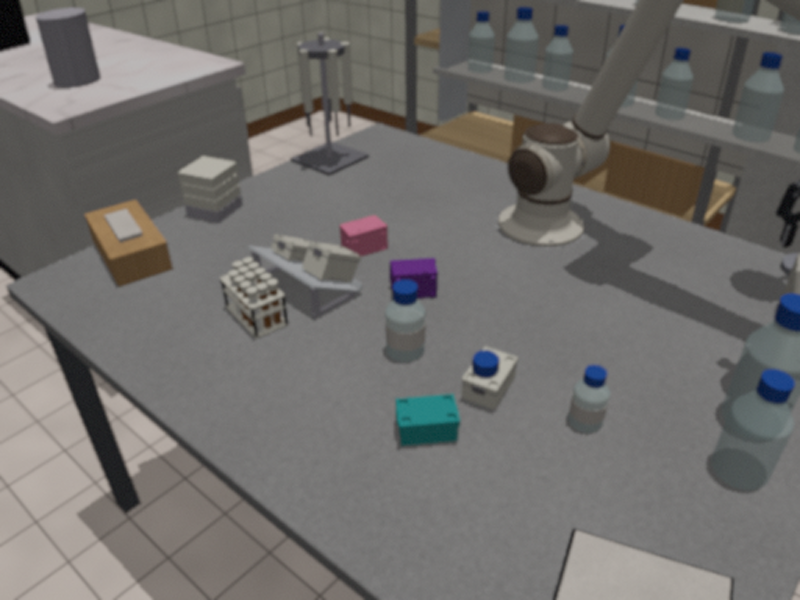

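The scene shows the white base box with the blue cap at (535,335) in the 800-px view. The rack at (285,315) holds the flat box (260,300) at its −y side and the tall box (312,300) at its +y side. The turquoise box (530,395) and the pink (298,260) and purple (387,280) boxes are look-alikes, and only the white ones fit the description. The small bottle is at (620,315), the big bottle at (440,325) and the tube rack at (270,370). Next I measure positions from depth.

```bash
python3 - <<'E'
from h import *
def rect(P):
    r=cv2.minAreaRect(P[:,:2].astype(np.float32));return np.round(r[0],1),np.round(r[1],1),round(r[2],1)
for n in("scene","side"):
    f=np.load(n+"0.npz");p,d=f["p"],f["d"];uv,P=cloud(n,d);col=p[uv[:,1],uv[:,0]].astype(int)
    pts=[(342,214),(342,207),(198,192),(166,192),(180,203),(173,235),(281,205),(396,205),(340,252)] if n=="scene" else [(315,240),(310,231),(213,166),(187,157),(195,180),(163,188),(259,205),(378,255),(273,265)]
    print(n);print(np.round(world(n,d,pts)).astype(int).tolist())
    C=plane(n,[(342,214)] if n=="scene" else [(313,241)],50)[0]
    near=np.hypot(*(P[:,:2]-C[:2]).T)<75
    lid=near&(abs(P[:,2]-50)<4)&(np.ptp(col,1)<45)
    print("lid",C,lid.sum(),rect(P[lid]),np.median(P[lid,2]))
    blue=near&(P[:,2]>55)&(col[:,0]-col[:,2]>50); print("cap",blue.sum(),rect(P[blue]),np.percentile(P[blue,2],[5,50,95]))
E
```

```text
scene
[[581, 220, 59], [565, 221, 71], [542, -185, 91], [538, -279, 84], [551, -240, 54], [690, -229, 69], [589, 52, 94], [536, 375, 58], [709, 205, 47]]
lid [571.36126948 222.2996282   50.        ] 220 (array([567.9, 229.3]), array([135.4,  60.8]), 11.6) 48.449540110762086
cap 134 (array([562.2, 223.3]), array([38.9, 40.4]), 42.9) [70.44894364 74.00475538 76.67531982]
side
[[569, 247, 57], [569, 231, 77], [524, -156, 91], [539, -256, 92], [594, -162, 75], [694, -185, 89], [586, 78, 94], [531, 400, 70], [698, 216, 48]]
lid [568.7473832  241.65400069  50.        ] 322 (array([567.6, 234.2]), array([130.9,  61.9]), 12.0) 49.41576536763074
cap 193 (array([563.3, 228.2]), array([41.9, 37.7]), 38.6) [62.96463384 75.10735929 77.6383656 ]
```

```bash
python3 - <<'E'
from h import *
f=np.load("scene0.npz");a=cv2.resize(f["p"][165:265,130:280],None,fx=5.3,fy=5.3,interpolation=cv2.INTER_CUBIC)[:530,:795]
cv2.imwrite("pics/rackcrop.png",a)
E
```

```text
(no output)
```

View pics/rackcrop.png

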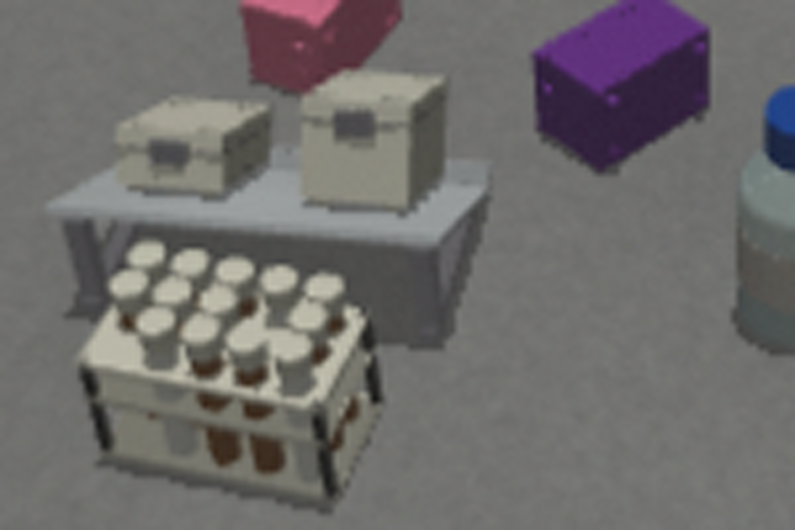

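The rack crop shows the white tall box at crop (370,140) and the white flat box at (195,145). Both are the ones meant, and the pink and purple boxes stand apart on the bench.

```bash
python3 - <<'E'
from h import *
c=optics.get_calibration("wrist");print(c)
f=np.load("scene0.npz");print(np.round(world("scene",f["d"],[(191,160),(248,173),(241,188)])))
# rack boxes: fit tilted lid planes
for n in("scene","side"):
    f=np.load(n+"0.npz");uv,P=cloud(n,f["d"]);
    nx=np.array([-.5,0,.866]) # board normal: rises to +x
    m=(abs(P[:,0]-540)<100)&(abs(P[:,1]+230)<140)&(P[:,2]>20)
    Q=P[m];h=Q@nx
    print(n,np.histogram(h,bins=np.arange(-280,-150,5)))
E
```

```text
{'K': array([[276.69542373,   0.        , 259.24159034],
       [  0.        , 276.69542373, 191.86025722],
       [  0.        ,   0.        ,   1.        ]]), 'k1': -0.042518913408640543, 'hand_eye': array([[-4.31815273e-04, -9.45058611e-01, -3.26900650e-01,
         8.30864241e+01],
       [ 9.99999469e-01, -7.13867066e-04,  7.42828665e-04,
         5.49246921e-01],
       [-9.35380234e-04, -3.26900156e-01,  9.45058418e-01,
        -1.42391097e+02],
       [ 0.00000000e+00,  0.00000000e+00,  0.00000000e+00,
         1.00000000e+00]])}
[[ 348. -243.   57.]
 [ 411.  -53.   59.]
 [ 452.  -72.   32.]]
scene (array([  6,  10,  16,  16,  20,  19,  18,  17,  43, 223, 350, 125, 112,
        90,  91,  91,  98, 102, 178,  44,  43,  45, 138,   0,   0]), array([-280, -275, -270, -265, -260, -255, -250, -245, -240, -235, -230,
       -225, -220, -215, -210, -205, -200, -195, -190, -185, -180, -175,
       -170, -165, -160, -155]))
side (array([  6,  10,   8,  12,  10,  16,  17,  18,  26, 183, 252, 110,  95,
        90,  86,  80,  97,  90, 143,  55,  52,  61, 123,   0,   0]), array([-280, -275, -270, -265, -260, -255, -250, -245, -240, -235, -230,
       -225, -220, -215, -210, -205, -200, -195, -190, -185, -180, -175,
       -170, -165, -160, -155]))
```

Request:
send_rows(
  steps=[
    [[3.8,1.0,-2,0,1],[3.8,1.0,-2,0,1],[3.8,1.0,-2,0,1],[3.8,1.0,-2,0,1],[3.8,2.0,0,0,1],[3.5,2.0,0,0,1],[3.5,2.0,0,0,1],[3.5,2.0,0,0,1],[2,3.0,0,0,1],[1,2.0,0,0,1]],
  ],
)

```text
clock: 0.93
position: [463.7, 312.5, 304.8]
ee_rot: [0.985, -0.171, -0.001, 0.007]
contact_force: [-0.9, -0.4, 0.1]
gripper_width: 85.4
```

```bash
python3 - <<'E'
from h import *
s=arm.read_state();p,d=optics.get_image("wrist");C=cam("wrist",s);np.savez("w1.npz",p=p,d=d,M=C[2])
print(np.round(s["position"],1))
c=proj("wrist",[568,230,50],C)[0];print(c)
uv,P=cloud("wrist",d,C);col=p[uv[:,1],uv[:,0]].astype(int)
near=np.hypot(P[:,0]-568,P[:,1]-230)<75
lid=near&(abs(P[:,2]-50)<3.5)&(np.ptp(col,1)<45)
mk=np.zeros(d.shape,np.uint8);mk[uv[lid,1],uv[lid,0]]=1
mk=cv2.morphologyEx(mk,cv2.MORPH_CLOSE,np.ones((5,5)))
k,lab,stt,_=cv2.connectedComponentsWithStats(mk);i=1+np.argmax(stt[1:,4]);v,u=np.nonzero(lab==i)
Q=plane("wrist",np.c_[u,v],50,C);print("lid",cv2.minAreaRect(Q[:,:2].astype(np.float32)),np.median(P[lid,2]))
cap=near&(P[:,2]>70)&(col[:,0]-col[:,2]>50);print("cap",cv2.minAreaRect(P[cap,:2].astype(np.float32)),cv2.minEnclosingCircle(P[cap,:2].astype(np.float32)),np.median(P[cap,2]))
u,v=c.astype(int);x0,y0=max(0,u-120),max(0,v-90)
a=p[y0:y0+180,x0:x0+240];print(x0,y0);cv2.imwrite("pics/w1.png",cv2.resize(a,None,fx=3.3,fy=3.3,interpolation=cv2.INTER_CUBIC))
# rack boxes, both cams
nx=np.array([-.5,0,.866]);ex=np.array([.866,0,.5])
for n in("scene","side"):
    f=np.load(n+"0.npz");uv,P=cloud(n,f["d"])
    m=(abs(P[:,0]-540)<100)&(abs(P[:,1]+230)<140)&(P[:,2]>20);Q=P[m];h=Q@nx
    for nm,lo,hi in(("tall",-171,-160),("flat",-196,-186)):
        A=Q[(h>lo)&(h<hi)];
        A=A[abs(A[:,1]-(-180 if nm=="tall" else -275))<50]
        st=np.c_[A@ex,A[:,1]].astype(np.float32);r=cv2.minAreaRect(st);w=A-A.mean(0);nn=np.linalg.svd(w)[2][2];print(n,nm,len(A),np.median(A@nx),r,np.percentile(st,[2,98],axis=0).round(1).tolist(),nn.round(3))
E
```

```text
[463.7 312.5 304.8]
[287.85586926  62.78190349]
lid ((546.8041381835938, 227.989013671875), (93.2104721069336, 59.64531326293945), 11.465413093566895) 49.54224752477933
cap ((557.4763793945312, 225.20266723632812), (41.14786911010742, 41.37472915649414), 57.99568176269531) ((557.672607421875, 224.93502807617188), 21.575397491455078) 75.51570602641243
167 0
scene tall 144 -168.13606745576575 ((470.84539794921875, -185.58160400390625), (61.457515716552734, 99.25115966796875), 86.82855987548828) [[423.8, -215.9], [518.9, -155.6]] [-0.492  0.03   0.87 ]
scene flat 201 -188.94487792849407 ((465.35833740234375, -289.40191650390625), (61.856754302978516, 99.30998992919922), 85.95775604248047) [[420.1, -320.2], [512.5, -258.7]] [-0.467  0.051  0.883]
side tall 136 -167.81443748969681 ((471.22259521484375, -181.8633270263672), (63.80267333984375, 99.3918228149414), 87.5915298461914) [[426.5, -212.1], [518.2, -150.8]] [ 0.493 -0.04  -0.869]
side flat 136 -188.15925622865524 ((471.1977844238281, -284.6182861328125), (66.27809143066406, 92.54654693603516), 83.21701049804688) [[424.4, -317.2], [513.3, -256.2]] [ 0.454 -0.042 -0.89 ]
```

View pics/w1.png

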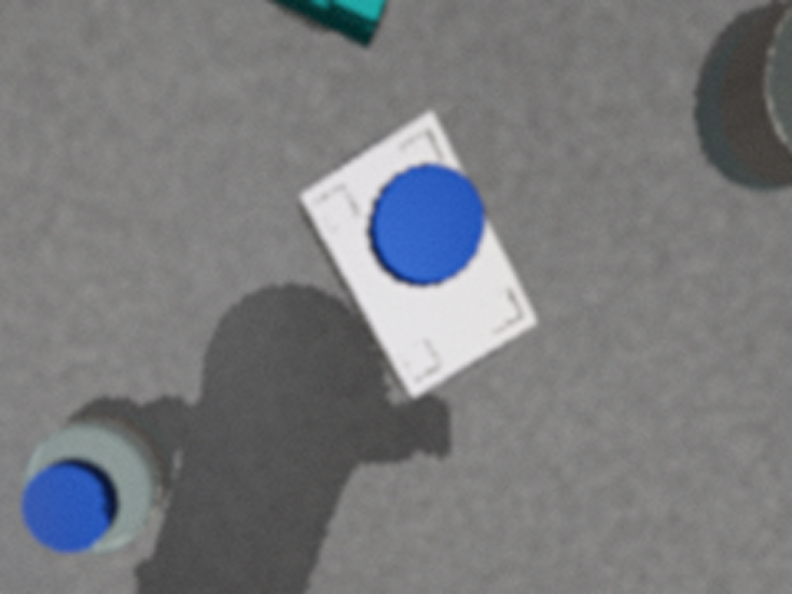

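The wrist crop shows the base lid, with a rectangle fit of 93×60 mm that gives centre (546.8, 228.0) and yaw 11.5°. The blue cap on it is at (557.5, 225). I go for the cap.

Request:
send_rows(
  steps=[
    [[2.95,1.27,2.5,0,1],[2.95,1.27,2.5,0,1],[2.95,1.27,2.5,0,1],[2.95,1.27,2.5,0,1],[0,0,3,0,1],[0,0,3,0,1],[0,0,3,0,1],[0,0,3,0,0.9],[0,0,1.5,0,0.8],[0,0,0,0,0.75]],
  ],
)

```text
clock: 1.82
position: [559.6, 212.6, 62.9]
ee_rot: [0.984, -0.175, -0.001, 0.006]
contact_force: [-0.3, 0.5, 0.3]
gripper_width: 64.1
```

```bash
cat >> h.py <<'E'
def go(x,y,z=None,yaw=None):
    s=arm.read_state();Rm=R.from_quat(s["ee_rot"]).as_matrix();p=s["position"]
    d=np.array([x-p[0],y-p[1],0 if z is None else z-p[2]]);a=np.degrees(np.arctan2(Rm[1,1],Rm[0,1]))
    print("t%.2f pos"%s["clock"],p.round(1),"F",s["contact_force"].round(1),"w %.1f"%s["gripper_width"],"jaw yaw %.2f"%a,"tilt",np.degrees(np.arccos(-Rm[2,2])).round(2))
    t=d@Rm;
    if yaw is not None:
        e=(yaw-a+90)%180-90; print("turn rad %.3f"%-np.radians(e)) # tool z down
    print("tool shift cm",(t/10).round(2))
E
python3 -c "
from h import *
go(557.5,225.1,52,101.5)"
```

```text
t1.82 pos [559.6 212.6  62.9] F [-0.3  0.5  0.3] w 64.1 jaw yaw -110.21 tilt 0.68
turn rad -0.553
tool shift cm [-0.63 -1.11  1.08]
```

Request:
send_rows(
  steps=[
    [[-0.63,-1.1,0,0,0.8],[0,0,0,0,0.8],[0,0,0,0,0.8]],
  ],
)

```text
clock: 2.07
position: [557.4, 226.1, 62.7]
ee_rot: [0.984, -0.175, -0.002, 0.007]
contact_force: [0.1, 0.4, -0.0]
gripper_width: 68.3
```

```bash
python3 -c "
from h import *
go(557.5,225.1,52)"
```

```text
t2.07 pos [557.4 226.1  62.7] F [ 0.1  0.4 -0. ] w 68.3 jaw yaw -110.20 tilt 0.79
tool shift cm [0.05 0.08 1.07]
```

Request:
send_rows(
  steps=[
    [[0,0.05,1.0,0,0.8],[0,0,0,0,0.3],[0,0,0,0,0.3],[0,0,0,0,0.3],[0,0,0,0,0.3],[0,0,0,0,0.3],[0,0,0,0,0.3],[0,0,-2,0,0.3],[0,0,-3,0,0.3],[0,0,0,0,0.3]],
  ],
)

```text
clock: 2.9
position: [558.4, 227.2, 107.0]
ee_rot: [0.985, -0.175, 0.0, 0.005]
contact_force: [0.0, 1.4, 1.1]
gripper_width: 40.9
```

```bash
python3 -c "
from h import *
go(430,230,80)"
```

```text
t2.90 pos [558.4 227.2 107. ] F [0.  1.4 1.1] w 40.9 jaw yaw -110.13 tilt 0.56
tool shift cm [-12.16   4.13   2.71]
```

Request:
send_rows(
  steps=[
    [[-3.04,1.03,0,0,0.3],[-3.04,1.03,0,0,0.3],[-3.04,1.03,0,0,0.3],[-3.04,1.03,1,0,0.3],[0,0,3,0,0.3],[0,0,3,0,0.3],[0,0,2,0,0.3],[0,0,0,0,0.3]],
  ],
)

```text
clock: 3.57
position: [429.3, 232.3, 19.3]
ee_rot: [0.984, -0.175, 0.006, -0.002]
contact_force: [-0.3, -0.6, -0.1]
gripper_width: 40.8
```

```bash
python3 -c "
from h import *
go(430,230,3)"
```

```text
t3.57 pos [429.3 232.3  19.3] F [-0.3 -0.6 -0.1] w 40.8 jaw yaw -110.21 tilt 0.73
tool shift cm [0.12 0.2  1.63]
```

Request:
send_rows(
  steps=[
    [[0,0,1.3,0,0.3],[0,0,0.3,0,0.3],[0,0,0,0,0.3]],
  ],
)

```text
clock: 3.82
position: [431.8, 234.4, 6.0]
ee_rot: [0.985, -0.174, 0.008, -0.004]
contact_force: [-0.0, 0.4, 0.2]
gripper_width: 41.2
```

Request:
send_rows(
  steps=[
    [[0,0,0.25,0,0.3],[0,0,0.1,0,0.3],[0,0,0,0,0.3]],
  ],
)

```text
clock: 4.07
position: [433.5, 235.4, 6.3]
ee_rot: [0.985, -0.174, 0.009, -0.006]
contact_force: [0.1, 0.5, -0.1]
gripper_width: 40.8
```

Request:
send_rows(
  steps=[
    [[-0.3,0,0.4,0,0.3],[0,0,0.3,0,0.3],[0,0,0,0,0.3]],
  ],
)

```text
clock: 4.32
position: [434.1, 236.5, 6.4]
ee_rot: [0.985, -0.173, 0.012, -0.007]
contact_force: [-0.0, -0.4, -0.8]
gripper_width: 41.2
```

```bash
python3 -c "
from h import *
s=arm.read_state();print(s['joints'].round(3),s['joint_vel'].round(3))
go(434,236,3)"
```

```text
[ 0.836  0.453 -0.602  0.028 -0.492  0.362] [-0.006 -0.045  0.012  0.02  -0.048 -0.005]
t4.32 pos [434.1 236.5   6.4] F [-0.  -0.4 -0.8] w 41.2 jaw yaw -109.91 tilt 1.6
tool shift cm [0.   0.06 0.34]
```

Request:
send_rows(
  steps=[
    [[0,0,0,0,0.8],[0,0,0,0,0.8],[0,0,0,0,0.8],[0,0,-3,0,0.8],[0,0,-4,0,0.85],[0,0,-4,0,0.85],[0,0,-4,0,0.85],[0,0,-4,0,0.85],[0,0,-4,0,0.85],[0,0,-2,0,0.85]],
  ],
)

```text
clock: 5.15
position: [425.3, 232.1, 259.2]
ee_rot: [0.985, -0.174, 0.006, 0.001]
contact_force: [0.9, 0.1, -0.1]
gripper_width: 72.7
```

```bash
python3 - <<'E'
from h import *
go(490,-235,300,86)
f,d=optics.get_image("scene");uv,P=cloud("scene",d);c=f[uv[:,1],uv[:,0]].astype(int)
m=(np.hypot(P[:,0]-432,P[:,1]-234)<60)&(c[:,0]-c[:,2]>50)&(P[:,2]>22)&(P[:,2]<40);print(m.sum(),cv2.minAreaRect(P[m,:2].astype(np.float32)),np.percentile(P[m,2],[5,50,95]))
m&=True;A=P[m];print(np.linalg.svd(A-A.mean(0))[2][2])
E
```

```text
t5.15 pos [425.3 232.1 259.2] F [ 0.9  0.1 -0.1] w 72.7 jaw yaw -110.03 tilt 0.74
turn rad -0.280
tool shift cm [22.13 41.67 -3.77]
82 ((437.1698303222656, 233.66537475585938), (36.1741828918457, 37.91474914550781), 54.02526092529297) [22.31586331 24.35855165 27.32242777]
[-0.02396215  0.01214642  0.99963907]
```

Request:
send_rows(
  steps=[
    [[1,3,-1.5,-0.12,0.85],[1,3.5,-1.5,-0.12,0.85],[1,4,-1,-0.04,0.85],[1,4,0,0,0.85],[1,4,0,0,0.85],[1,4,0,0,0.85],[1,4,0,0,0.85],[0.8,4,0,0,0.85],[0.5,4,0,0,0.85],[0.5,4,0,0,0.85]],
  ],
)

```text
clock: 6.03
position: [477.5, -161.1, 300.9]
ee_rot: [1.0, -0.02, 0.009, -0.002]
contact_force: [1.1, 0.4, -0.3]
gripper_width: 72.5
```

```bash
python3 - <<'E'
from h import *
go(480,-235,310,86)
E
```

```text
t6.03 pos [ 477.5 -161.1  300.9] F [ 1.1  0.4 -0.3] w 72.5 jaw yaw -92.31 tilt 1.08
turn rad 0.030
tool shift cm [ 0.56  7.37 -0.94]
```

```bash
cat > rk.py <<'E'
from h import *
import sys
optics.get_image("scene")
s=arm.read_state();p,d=optics.get_image("wrist");C=cam("wrist",s);np.savez(sys.argv[1]+".npz",p=p,d=d,M=C[2])
print(s["position"].round(1),abs(s["joint_vel"]).max())
uv,P=cloud("wrist",d,C);col=p[uv[:,1],uv[:,0]].astype(int)
nx=np.array([-.5,0.0,.866])
m=(abs(P[:,0]-540)<110)&(abs(P[:,1]+230)<140)&(P[:,2]>20)
for nm,h0,y0 in(("tall",-168,-182),("flat",-190,-287)):
    sel=m&(abs(P@nx-h0)<8)&(abs(P[:,1]-y0)<50)
    for _ in range(4):
        A=P[sel];c=A.mean(0);n=np.linalg.svd(A-c)[2][2];n*=np.sign(n[2]);sel=m&(abs((P-c)@n)<2.0)&(abs(P[:,1]-y0)<50)&(p[uv[:,1],uv[:,0]].max(1)>0)
    A=P[sel];ex=np.array([1,0,0])-n[0]*n;ex/=np.linalg.norm(ex);ey=np.cross(n,ex)
    mk=np.zeros(d.shape,np.uint8);mk[uv[sel,1],uv[sel,0]]=1;mk=cv2.morphologyEx(mk,cv2.MORPH_OPEN,np.ones((3,3)))
    k,lab,stt,_=cv2.connectedComponentsWithStats(mk);i=1+np.argmax(stt[1:,4])
    q=lab[uv[:,1],uv[:,0]]==i;A=P[q&sel]
    r=cv2.minAreaRect(np.c_[(A-c)@ex,(A-c)@ey].astype(np.float32))
    lid=c+r[0][0]*ex+r[0][1]*ey;a=np.radians(r[2] if r[1][0]>r[1][1] else r[2]-90)
    L=np.cos(a)*ex+np.sin(a)*ey
    if L[0]<0:L=-L
    H=62 if nm=="tall" else 38
    print(nm,len(A),"size",np.round(r[1],1),"lid",lid.round(1),"n",n.round(3),"long",L.round(3),"yaw %.1f"%np.degrees(np.arctan2(L[1],L[0])),"centre",(lid-n*H/2).round(1))
E
python3 rk.py w2; python3 -c "
import cv2,numpy as np
cv2.imwrite('pics/w2.png',cv2.resize(np.load('w2.npz')['p'],(800,600)))"
```

```text
[ 477.6 -166.7  300.2] 0.19331255658183705
tall 2251 size [59.4 93.9] lid [ 489.  -184.7   89.6] n [-0.501  0.037  0.864] long [ 0.862 -0.063  0.503] yaw -4.2 centre [ 504.5 -185.9   62.8]
flat 2137 size [61.2 93.7] lid [ 493.7 -287.5   69.5] n [-0.502  0.039  0.864] long [ 0.862 -0.058  0.503] yaw -3.8 centre [ 503.2 -288.3   53.1]
```

View pics/w2.png

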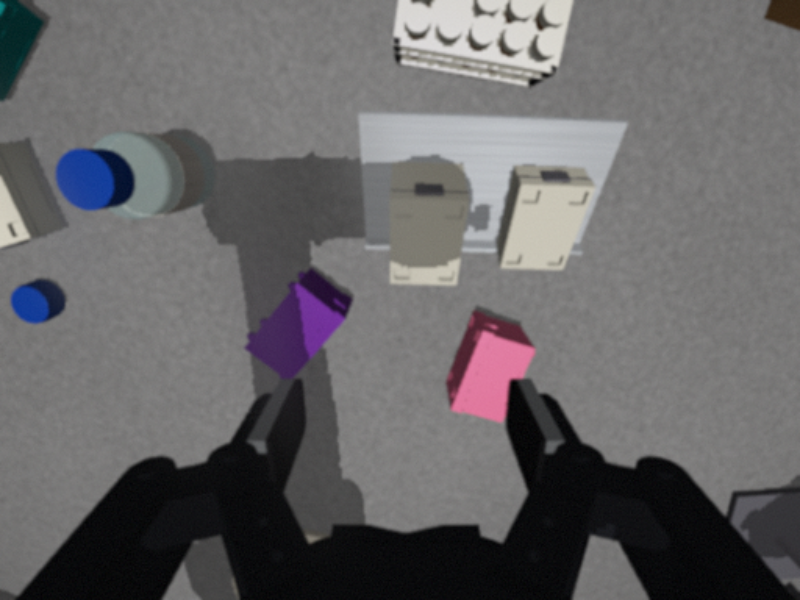

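The wrist view shows the tall box at (428,235) and the flat box at (545,218), both lids fitting 60×94 mm, leaning 30° with yaw about −4°. The cap stands on the bench at (37,300).

```bash
python3 - <<'E'
from h import *
go(510.5,-186.3,52,85.8)
E
```

```text
t6.13 pos [ 477.4 -163.8  300. ] F [-1.  -0.3 -0.7] w 72.7 jaw yaw -92.76 tilt 0.95
turn rad 0.025
tool shift cm [ 3.02  2.19 24.84]
```

Request:
send_rows(
  steps=[
    [[1.5,1.2,2,0.025,0.95],[1.5,1.0,3,0,0.95],[0,0,3,0,0.95],[0,0,3,0,0.95],[0,0,2,0,0.95],[0,0,0,0,0.95]],
  ],
)

```text
clock: 6.63
position: [509.7, -189.5, 162.5]
ee_rot: [0.999, -0.041, 0.008, -0.003]
contact_force: [-0.2, 1.1, -0.4]
gripper_width: 81.2
```

```bash
python3 - <<'E'
from h import *
go(510.5,-186.3,52,85.8)
E
```

```text
t6.63 pos [ 509.7 -189.5  162.5] F [-0.2  1.1 -0.4] w 81.2 jaw yaw -94.65 tilt 0.98
turn rad -0.008
tool shift cm [-0.13 -0.26 11.05]
```

Request:
send_rows(
  steps=[
    [[-0.1,-0.3,2.5,0,0.95],[0,0,2.5,0,0.95],[0,0,2.5,0,0.95],[0,0,2,0,0.95],[0,0,1,0,0.95],[0,0,0,0,0.95]],
  ],
)

```text
clock: 7.13
position: [514.7, -183.3, 56.7]
ee_rot: [0.999, -0.038, 0.01, -0.002]
contact_force: [-0.6, 0.9, 0.9]
gripper_width: 81.1
```

```bash
python3 - <<'E'
from h import *
go(510.5,-186.3,52,85.8)
E
```

```text
t7.13 pos [ 514.7 -183.3   56.7] F [-0.6  0.9  0.9] w 81.1 jaw yaw -94.33 tilt 1.21
turn rad -0.002
tool shift cm [-0.41  0.33  0.46]
```

Request:
send_rows(
  steps=[
    [[-0.3,0.3,0.4,0,0.95],[0,0,0,0,0.6],[0,0,0,0,0.5],[0,0,0,0,0.5],[0,0,0,0,0.5],[0,0,0,0,0.5],[0,0,0,0,0.5],[0,0,-1,0,0.5],[0,0,-2,0,0.5],[0,0,-2,0,0.5]],
  ],
)

```text
clock: 7.97
position: [508.8, -185.6, 105.2]
ee_rot: [0.999, -0.038, 0.008, -0.002]
contact_force: [0.1, -1.1, -3.1]
gripper_width: 59.5
```

```bash
python3 - <<'E'
from h import *
go(640,-60,200,85.8)
s=arm.read_state();p,d=optics.get_image("wrist");C=cam("wrist",s);q,_=optics.get_image("scene")
cv2.imwrite("pics/g1.png",np.hstack([cv2.resize(p,(400,300)),cv2.resize(q[120:300,80:320],(400,300))]))
E
```

```text
t7.97 pos [ 508.8 -185.6  105.2] F [ 0.1 -1.1 -3.1] w 59.5 jaw yaw -94.35 tilt 1.0
turn rad -0.003
tool shift cm [ 12.28 -13.57  -9.21]
```

View pics/g1.png

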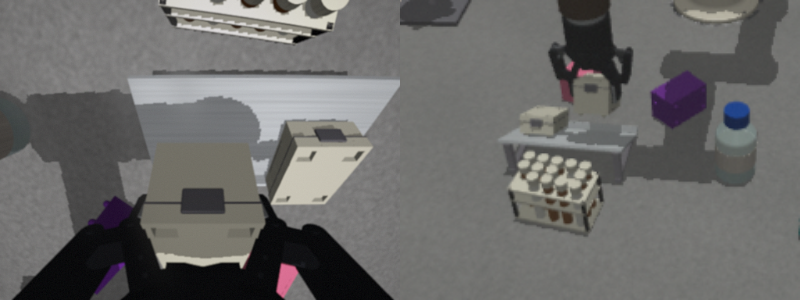

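The box is gripped and clear of the rack, still leaning. I take it to clear bench at (640,−60), set its low feet down and release, so it settles level.

Request:
send_rows(
  steps=[
    [[0,0,-3,0,0.5],[1,-1,-3.5,0,0.5],[2,-2.2,-2,0,0.5],[2.5,-2.7,0,0,0.5],[2.5,-2.7,0,0,0.5],[2.3,-2.6,0,0,0.5],[1.5,-1.8,2,0,0.5],[0,0,3,0,0.5],[0,0,3,0,0.5],[0,0,0,0,0.5]],
  ],
)

```text
clock: 8.9
position: [642.0, -58.1, 114.9]
ee_rot: [0.999, -0.041, 0.013, -0.005]
contact_force: [-2.2, -0.3, -4.8]
gripper_width: 59.4
```

```bash
python3 - <<'E'
from h import *
go(640,-60,36,85.8)
E
```

```text
t8.90 pos [642.  -58.1 114.9] F [-2.2 -0.3 -4.8] w 59.4 jaw yaw -94.64 tilt 1.61
turn rad -0.008
tool shift cm [-0.39  0.29  7.88]
```

Request:
send_rows(
  steps=[
    [[0,0,3,0,0.5],[0,0,3,0,0.5],[0,0,1.5,0,0.5],[0,0,0,0,0.5]],
  ],
)

```text
clock: 9.23
position: [644.5, -58.0, 38.8]
ee_rot: [0.999, -0.04, 0.013, -0.004]
contact_force: [-0.4, -0.4, -2.4]
gripper_width: 59.3
```

```bash
python3 - <<'E'
from h import *
go(640,-60,36,85.8)
E
```

```text
t9.23 pos [644.5 -58.   38.8] F [-0.4 -0.4 -2.4] w 59.3 jaw yaw -94.59 tilt 1.55
turn rad -0.007
tool shift cm [-0.44  0.24  0.26]
```

Request:
send_rows(
  steps=[
    [[0,0,0.5,0,0.5],[0,0,0.8,0,0.5],[0,0,1.0,0,0.5]],
  ],
)

```text
clock: 9.48
position: [655.3, -58.6, 31.1]
ee_rot: [0.999, -0.037, 0.024, -0.003]
contact_force: [-2.7, -0.5, 17.8]
gripper_width: 59.5
```

Request:
send_rows(
  steps=[
    [[0,0,0,0,0.95],[0,0,0,0,0.95],[0,0,0,0,0.95],[0,0,0,0,0.95],[0,0,-2,0,0.95],[0,0,-4,0,0.95],[0,0,-4,0,0.95],[0,0,-4,0,0.95],[0,0,-4,0,0.95],[0,0,0,0,0.95]],
  ],
)

```text
clock: 10.32
position: [648.2, -61.2, 228.1]
ee_rot: [0.999, -0.037, 0.029, -0.002]
contact_force: [0.5, -1.1, 1.3]
gripper_width: 80.8
```

```bash
cat > lid.py <<'E'
from h import *
def lid(tag,x0,y0,zt,r=70,show=False):
    optics.get_image("scene");s=arm.read_state();p,d=optics.get_image("wrist");C=cam("wrist",s)
    uv,P=cloud("wrist",d,C);col=p[uv[:,1],uv[:,0]].astype(int)
    sel=(np.hypot(P[:,0]-x0,P[:,1]-y0)<r)&(abs(P[:,2]-zt)<6)&(np.ptp(col,1)<60)
    mk=np.zeros(d.shape,np.uint8);mk[uv[sel,1],uv[sel,0]]=1;mk=cv2.morphologyEx(mk,cv2.MORPH_CLOSE,np.ones((5,5)))
    k,lab,stt,_=cv2.connectedComponentsWithStats(mk);i=1+np.argmax(stt[1:,4]);v,u=np.nonzero(lab==i)
    A=P[sel&(lab[uv[:,1],uv[:,0]]==i)];zz=np.median(A[:,2]);Q=plane("wrist",np.c_[u,v],zz,C)
    rr=cv2.minAreaRect(Q[:,:2].astype(np.float32));a=rr[2] if rr[1][0]>rr[1][1] else rr[2]-90
    n=np.linalg.svd(A-A.mean(0))[2][2];n*=np.sign(n[2])
    print(tag,"at",s["position"].round(1),"c",np.round(rr[0],1),"size",np.round(rr[1],1),"yaw %.2f"%a,"z %.1f"%zz,"n",n.round(3),len(A))
    if show: cv2.imwrite(f"pics/{tag}.png",p)
    return rr[0],a
E
python3 - <<'E'
from lid import *
go(650,-60,36,85.8)
lid("tallbench",650,-60,62)
E
```

```text
t10.32 pos [648.2 -61.2 228.1] F [ 0.5 -1.1  1.3] w 80.8 jaw yaw -94.20 tilt 3.37
turn rad 0.000
tool shift cm [-0.95 -0.02 19.19]
tallbench at [646.6 -60.9 224.2] c [658.1 -59. ] size [60.  92.9] yaw -4.32 z 61.3 n [ 0.002 -0.001  1.   ] 4058
```

The tall box now stands level on the bench, centre (658,−59), yaw −4.3°. I regrip it level.

```bash
python3 - <<'E'
from h import *
go(659,-59,18,85.7)
E
```

```text
t10.42 pos [644.9 -60.7 220.5] F [-0.2 -0.  -1.8] w 81.1 jaw yaw -94.29 tilt 2.7
turn rad 0.000
tool shift cm [ 0.45 -0.13 20.3 ]
```

Request:
send_rows(
  steps=[
    [[0.45,-0.1,3.5,0,0.95],[0,0,4,0,0.95],[0,0,4,0,0.95],[0,0,3,0,0.95],[0,0,2,0,0.95],[0,0,1.2,0,0.95],[0,0,0,0,0.95]],
  ],
)

```text
clock: 11.0
position: [653.0, -60.3, 30.2]
ee_rot: [0.999, -0.039, 0.018, -0.003]
contact_force: [-0.6, 0.2, -0.3]
gripper_width: 81.1
```

```bash
python3 - <<'E'
from h import *
go(659,-59,18,85.7)
E
```

```text
t11.00 pos [653.  -60.3  30.2] F [-0.6  0.2 -0.3] w 81.1 jaw yaw -94.44 tilt 2.14
turn rad -0.002
tool shift cm [ 0.55 -0.16  1.24]
```

Request:
send_rows(
  steps=[
    [[0.5,-0.15,1.0,0,0.95],[0,0,0,0,0.5],[0,0,0,0,0.5],[0,0,0,0,0.5],[0,0,0,0,0.5],[0,0,0,0,0.5],[0,0,0,0,0.5]],
  ],
)

```text
clock: 11.58
position: [654.6, -59.6, 17.7]
ee_rot: [0.999, -0.039, 0.014, -0.002]
contact_force: [-0.0, -0.4, -2.6]
gripper_width: 59.6
```

```bash
python3 - <<'E'
from h import *
go(659,-59,18,85.7)
E
```

```text
t11.58 pos [654.6 -59.6  17.7] F [-0.  -0.4 -2.6] w 59.6 jaw yaw -94.49 tilt 1.63
turn rad -0.003
tool shift cm [ 0.43 -0.09 -0.02]
```

```bash
cat >> h.py <<'E'
def rel(c,tag):
    s=arm.read_state();Rm=R.from_quat(s["ee_rot"]).as_matrix();r=Rm.T@(np.array(c)-s["position"]);np.save(tag,np.r_[r,s["ee_rot"]]);print("rel",r.round(1))
def held(tag,goal,yaw):
    "shift needed to bring held box centre to goal; box tilt since grasp"
    a=np.load(tag+".npy");s=arm.read_state();Q=R.from_quat(s["ee_rot"]);c=s["position"]+Q.apply(a[:3])
    up=(Q*R.from_quat(a[3:]).inv()).apply([0,0,1]);print("held centre",c.round(1),"box up",up.round(3))
    print("shift cm",(Q.inv().apply(np.array(goal)-c)/10).round(2));go(s["position"][0],s["position"][1],None,yaw+90)
E
python3 -c "
from h import *
rel([658.1,-59,31],'tall')"
```

```text
rel [  3.8  -0.9 -13.2]
```

Request:
send_rows(
  steps=[
    [[0,0,-2,0,0.5],[0,0,-3.5,0,0.5],[0,0,-4,0,0.5],[0,0,-4,-0.07,0.5],[0,0,-4,-0.1,0.5],[-1,-2,-2,-0.1,0.5],[-1.8,-3.1,0,0,0.5],[-1.9,-3.2,0,0,0.5],[-1.9,-3.2,0,0,0.5],[-1.9,-3.2,0,0,0.5]],
  ],
)

```text
clock: 12.42
position: [535.2, 67.0, 219.0]
ee_rot: [0.995, 0.096, 0.013, -0.002]
contact_force: [0.5, 2.2, -2.9]
gripper_width: 59.4
```

Request:
send_rows(
  steps=[
    [[-1.9,-3.2,0,0,0.5],[-1.9,-3.2,0,0,0.5],[-1.8,-3.1,0,0,0.5],[-1.8,-3.1,0,0,0.5],[-1,-1.8,0,0,0.5],[0,0,0,0,0.5],[0,0,0,0,0.5]],
  ],
)

```text
clock: 13.0
position: [411.4, 198.8, 218.9]
ee_rot: [0.995, 0.098, 0.013, -0.005]
contact_force: [0.0, -0.9, -2.3]
gripper_width: 59.6
```

```bash
python3 - <<'E'
from lid import *
go(420,200,None,101.5)
lid("basew",547,228,50,65,True)
lid("basew",547,228,50,65)
held("tall",[546.8,228,150],11.5)
E
```

```text
t13.00 pos [411.4 198.8 218.9] F [ 0.  -0.9 -2.3] w 59.6 jaw yaw -78.72 tilt 1.62
turn rad -0.004
tool shift cm [0.87 0.06 0.02]
basew at [411.7 198.5 218.9] c [543.8 227.4] size [90.1 59.9] yaw 11.65 z 49.4 n [0.002 0.003 1.   ] 5247
basew at [412.7 197.9 218.7] c [544.1 227.6] size [91.  60.1] yaw 11.61 z 49.4 n [0.    0.002 1.   ] 5312
held centre [416.1 199.2 231.9] box up [ 0.001 -0.001  1.   ]
shift cm [13.15 -0.27  8.55]
t13.20 pos [412.9 197.8 218.6] F [ 0.2  0.  -2.5] w 59.2 jaw yaw -78.94 tilt 1.6
turn rad -0.008
tool shift cm [0. 0. 0.]
```

View pics/basew.png

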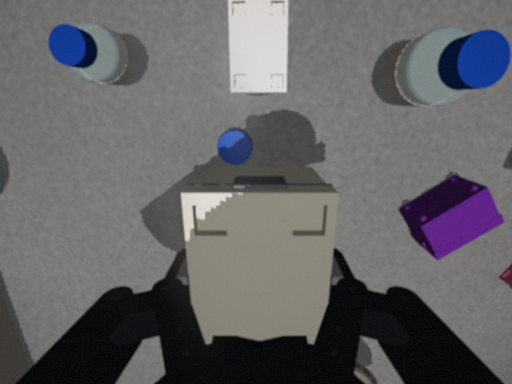

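Request:
send_rows(
  steps=[
    [[2,-0.15,0,-0.008,0.5],[2.0,-0.1,0,0,0.5],[0,0,0,0,0.5],[0,0,0,0,0.5]],
  ],
)

```text
clock: 13.53
position: [454.8, 204.8, 219.0]
ee_rot: [0.995, 0.097, 0.013, -0.004]
contact_force: [0.0, -0.9, -3.0]
gripper_width: 59.5
```

```bash
python3 - <<'E'
from lid import *
lid("basew",547,228,50,65)
lid("basew",547,228,50,65)
held("tall",[546.8,228,150],11.5)
s=arm.read_state();p,d=optics.get_image("wrist");C=cam("wrist",s)
uv,P=cloud("wrist",d,C);Q=R.from_quat(s["ee_rot"]);T=Q.inv().apply(P-s["position"])
sel=(abs(P[:,2]-(s["position"][2]+13+31))<5)&(abs(T[:,1])<45)&(abs(T[:,0])<80)
A=T[sel];print(len(A),"lid z world",np.median(P[sel,2]),"pos z",s["position"][2]); 
n=np.linalg.svd(P[sel]-P[sel].mean(0))[2][2];print("up",n*np.sign(n[2]))
r=cv2.minAreaRect(A[:,:2].astype(np.float32));print(r,cv2.boxPoints(r).round(1).tolist())
b=A[:,0]>20;print("front edge x",np.percentile(A[:,0],[98,99.5,100]),"y range",A[b,1].min(),A[b,1].max())
E
```

```text
basew at [454.9 204.8 218.9] c [547.1 227.7] size [92.7 60.4] yaw 11.58 z 49.4 n [0.001 0.001 1.   ] 4962
basew at [453.9 204.9 219.2] c [547.1 227.8] size [92.5 60.3] yaw 11.57 z 49.4 n [0.002 0.002 1.   ] 4965
held centre [457.  206.5 232.6] box up [ 0.002 -0.     1.   ]
shift cm [ 9.01 -0.3   8.5 ]
t13.73 pos [453.7 205.1 219.3] F [-0.6 -0.1 -2.5] w 59.1 jaw yaw -78.74 tilt 1.54
turn rad -0.004
tool shift cm [0. 0. 0.]
21913 lid z world 264.0421962406975 pos z 219.33941935269306
up [0.02822625 0.00138828 0.9996006 ]
((10.68088150024414, 0.7654953002929688), (87.65196228027344, 80.23175811767578), 89.28253936767578) [[-30.0, -42.599998474121094], [50.20000076293945, -43.599998474121094], [51.29999923706055, 44.099998474121094], [-28.899999618530273, 45.099998474121094]]
front edge x [48.678278   49.64614577 50.80180051] y range -30.413544007562297 29.987282509859345
```

```bash
python3 - <<'E'
from h import *
a=np.load("tall.npy");a[:3]=[3.9,-.3,-13.2];np.save("tall.npy",a)
held("tall",[547.1,227.75,100],11.6)
s=arm.read_state();p,d=optics.get_image("wrist");C=cam("wrist",s)
uv,P=cloud("wrist",d,C);T=R.from_quat(s["ee_rot"]).inv().apply(P-s["position"])
sel=(abs(T[:,2]+44.5)<6)&(abs(T[:,1])<24)&(T[:,0]>0)&(T[:,0]<47);A=P[sel]
n=np.linalg.svd(A-A.mean(0))[2][2];print(len(A),"up",n*np.sign(n[2]),"edge yaw",s["ee_rot"])
E
```

```text
held centre [457.1 206.1 232.8] box up [ 0.002 -0.     1.   ]
shift cm [ 8.89 -0.29 13.52]
t13.78 pos [453.7 205.2 219.5] F [ 0.1  0.5 -3.3] w 59.4 jaw yaw -78.72 tilt 1.55
turn rad -0.006
tool shift cm [0. 0. 0.]
11560 up [3.20946058e-02 4.15866420e-04 9.99484749e-01] edge yaw [ 0.99507269  0.098216    0.01290361 -0.00417775]
```

Request:
send_rows(
  steps=[
    [[2.5,-0.1,1,-0.006,0.5],[2.5,-0.1,1.5,0,0.5],[2.5,-0.1,2,0,0.5],[1.2,0,2.5,0,0.5],[0,0,2.5,0,0.5],[0,0,1.5,0,0.5],[0,0,0,0,0.5],[0,0,0,0,0.5]],
  ],
)

```text
clock: 14.5
position: [545.0, 229.7, 111.8]
ee_rot: [0.994, 0.104, 0.017, -0.006]
contact_force: [0.3, -0.1, -1.5]
gripper_width: 59.4
```

```bash
python3 - <<'E'
from h import *
held("tall",[547.1,227.75,85],11.6)
optics.get_image("side")
held("tall",[547.1,227.75,85],11.6)
E
```

```text
held centre [548.3 230.5 125.1] box up [-0.006 -0.005  1.   ]
shift cm [-0.32  0.28  4.  ]
t14.50 pos [545.  229.7 111.8] F [ 0.3 -0.1 -1.5] w 59.4 jaw yaw -78.07 tilt 2.07
turn rad 0.006
tool shift cm [0. 0. 0.]
held centre [548.1 230.5 125.3] box up [-0.006 -0.005  1.   ]
shift cm [-0.3   0.29  4.02]
t14.55 pos [544.8 229.6 112. ] F [-0.5 -0.9 -2.9] w 59.3 jaw yaw -78.09 tilt 2.07
turn rad 0.005
tool shift cm [0. 0. 0.]
```

Request:
send_rows(
  steps=[
    [[-0.3,0.28,2,0.005,0.5],[0,0,1.6,0,0.5],[0,0,0,0,0.5],[0,0,0,0,0.5]],
  ],
)

```text
clock: 14.88
position: [546.4, 229.6, 82.6]
ee_rot: [0.994, 0.103, 0.023, -0.009]
contact_force: [0.4, 0.1, -2.5]
gripper_width: 59.5
```

```bash
python3 - <<'E'
from h import *
held("tall",[547.1,227.75,77],11.6)
E
```

```text
held centre [549.6 230.4  96. ] box up [-0.017 -0.012  1.   ]
shift cm [-0.39  0.23  1.88]
t14.88 pos [546.4 229.6  82.6] F [ 0.4  0.1 -2.5] w 59.5 jaw yaw -78.20 tilt 2.82
turn rad 0.003
tool shift cm [0. 0. 0.]
```

Request:
send_rows(
  steps=[
    [[-0.45,0.3,0,0,0.5],[0,0,0,0,0.5],[0,0,0,0,0.5]],
  ],
)

```text
clock: 15.13
position: [543.9, 226.8, 87.1]
ee_rot: [0.994, 0.103, 0.026, -0.011]
contact_force: [0.2, 0.0, -3.1]
gripper_width: 59.4
```

```bash
python3 - <<'E'
from h import *
held("tall",[547.1,227.75,77],11.6)
E
```

```text
held centre [547.  227.5 100.5] box up [-0.023 -0.016  1.   ]
shift cm [-0.12  0.02  2.35]
t15.13 pos [543.9 226.8  87.1] F [ 0.2  0.  -3.1] w 59.4 jaw yaw -78.11 tilt 3.24
turn rad 0.005
tool shift cm [0. 0. 0.]
```

Request:
send_rows(
  steps=[
    [[-0.15,0.05,1.2,0,0.5],[0,0,0,0,0.5],[0,0,0,0,0.5]],
  ],
)

```text
clock: 15.38
position: [544.8, 227.4, 78.9]
ee_rot: [0.994, 0.104, 0.029, -0.013]
contact_force: [0.7, -0.4, -1.8]
gripper_width: 59.1
```

```bash
python3 - <<'E'
from h import *
held("tall",[547.1,227.75,77],11.6)
E
```

```text
held centre [547.8 228.1  92.3] box up [-0.029 -0.02   0.999]
shift cm [-0.17  0.05  1.52]
t15.38 pos [544.8 227.4  78.9] F [ 0.7 -0.4 -1.8] w 59.1 jaw yaw -78.06 tilt 3.65
turn rad 0.006
tool shift cm [0. 0. 0.]
```

Request:
send_rows(
  steps=[
    [[-0.2,0.05,1.0,0.006,0.5],[-0.1,0,0.7,0,0.5],[0,0,0,0,0.5]],
  ],
)

```text
clock: 15.63
position: [544.4, 227.8, 62.9]
ee_rot: [0.994, 0.101, 0.032, -0.014]
contact_force: [-0.4, 0.2, -2.4]
gripper_width: 59.6
```

```bash
python3 - <<'E'
from h import *
held("tall",[547.1,227.75,76],11.6)
E
```

```text
held centre [547.4 228.5  76.3] box up [-0.034 -0.023  0.999]
shift cm [-0.04  0.07  0.03]
t15.63 pos [544.4 227.8  62.9] F [-0.4  0.2 -2.4] w 59.6 jaw yaw -78.40 tilt 3.95
turn rad 0.000
tool shift cm [0. 0. 0.]
```

Request:
send_rows(
  steps=[
    [[0,0.05,0.3,0,0.5],[0,0,0.2,0,0.5],[0,0,0,0,0.62],[0,0,0,0,0.95],[0,0,0,0,0.95],[0,0,0,0,0.95],[0,0,0,0,0.95]],
  ],
)

```text
clock: 16.22
position: [547.3, 229.2, 63.7]
ee_rot: [0.994, 0.102, 0.035, -0.014]
contact_force: [0.3, -0.8, -0.7]
gripper_width: 81.3
```

```bash
python3 - <<'E'
from h import *
go(544,227,None,101.6)
E
```

```text
t16.22 pos [547.3 229.2  63.7] F [ 0.3 -0.8 -0.7] w 81.3 jaw yaw -78.21 tilt 4.27
turn rad 0.003
tool shift cm [-0.37  0.15 -0.03]
```

Request:
send_rows(
  steps=[
    [[0,0,-2.5,0,0.95],[0,0,-4,0,0.95],[0,0,-4,0,0.95],[0,0,-4,0,0.95],[0,0,-4,0,0.95],[0,0,-3,0,0.95],[-0.5,0,0,0,0.95],[0,0,0,0,0.95]],
  ],
)

```text
clock: 16.88
position: [528.5, 219.5, 285.4]
ee_rot: [0.994, 0.102, 0.033, -0.012]
contact_force: [-0.3, -0.4, -1.4]
gripper_width: 81.6
```

```bash
python3 - <<'E'
from lid import *
go(544,227,None,101.6)
lid("stack",547,228,107,65,True);lid("stack",547,228,107,65)
q,d=optics.get_image("side");cv2.imwrite("pics/s2.png",np.hstack([cv2.resize(q[190:310,240:400],(640,480),interpolation=cv2.INTER_CUBIC)]))
E
```

```text
t16.88 pos [528.5 219.5 285.4] F [-0.3 -0.4 -1.4] w 81.6 jaw yaw -78.30 tilt 4.0
turn rad 0.002
tool shift cm [ 1.67 -0.42  0.12]
stack at [529.3 219.6 286. ] c [547.4 228.5] size [91.7 60.1] yaw 11.73 z 106.1 n [0.001 0.003 1.   ] 3611
stack at [528.5 219.2 283.1] c [547.2 228.5] size [93.  60.1] yaw 11.69 z 106.1 n [-0.002  0.     1.   ] 3699
```

View pics/s2.png

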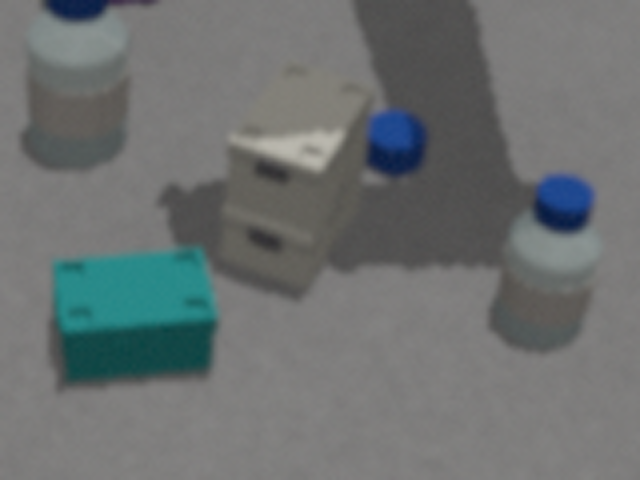

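The side crop shows the tall box squarely on the base at (290,180), the cap standing at (397,140), and the bottles and turquoise box untouched. The wrist fit gives centre (547.3, 228.5), level, lid at z 106, so the box is seated. Now the flat box.

Request:
send_rows(
  steps=[
    [[0,3,0,0.1,0.95],[0,4,0,0.1,0.95],[0,4,0,0.07,0.95],[0,4,0,0,0.95],[0,4,0,0,0.95],[0,4,0,0,0.95],[0,4,0,0,0.95],[0,4,0,0,0.95],[0,4,0,0,0.95],[0,4,0,0,0.95]],
  ],
)

```text
clock: 17.97
position: [515.4, -177.3, 255.4]
ee_rot: [0.999, -0.033, 0.014, -0.01]
contact_force: [0.2, 0.5, 0.7]
gripper_width: 80.9
```

```bash
python3 - <<'E'
from h import *
go(507,-288.6,180,86.2)
E
```

```text
t17.97 pos [ 515.4 -177.3  255.4] F [0.2 0.5 0.7] w 80.9 jaw yaw -93.73 tilt 2.02
turn rad 0.001
tool shift cm [-0.32 11.32  7.29]
```

Request:
send_rows(
  steps=[
    [[-0.1,4,1,0,0.95],[-0.1,4,2,0,0.95],[-0.1,2.6,2,0,0.95],[0,0.4,1.5,0,0.95],[0,0,0,0,0.95],[0,0,0,0,0.95]],
  ],
)

```text
clock: 18.47
position: [502.2, -292.3, 178.9]
ee_rot: [0.999, -0.039, 0.007, -0.011]
contact_force: [-0.2, -0.1, 0.7]
gripper_width: 81.2
```

```bash
sed -i 's/("tall",-168,-182),//' rk.py; python3 rk.py w3; python3 - <<'E'
from h import *
go(507,-288.6,43,86.2)
E
```

```text
[ 502.1 -291.6  178.6] 0.025711794738356334
t18.57 pos [ 502.8 -291.3  179.8] F [ 0.7  0.7 -0.3] w 81.0 jaw yaw -94.32 tilt 1.56
turn rad -0.009
tool shift cm [ 0.21  0.02 13.69]Traceback (most recent call last):
  File "rk.py", line 9, in <module>
    for nm,h0,y0 in(("flat",-190,-287)):
        ^^^^^^^^
ValueError: too many values to unpack (expected 3)
```

Request:
send_rows(
  steps=[
    [[0.2,0,3,-0.009,0.95],[0,0,3.5,0,0.95],[0,0,3,0,0.95],[0,0,2.0,0,0.95],[0,0,1.0,0,0.95],[0,0,0,0,0.95]],
  ],
)

```text
clock: 19.07
position: [517.4, -285.3, 61.4]
ee_rot: [0.999, -0.027, 0.018, -0.008]
contact_force: [0.2, 0.4, 0.7]
gripper_width: 81.2
```

```bash
python3 - <<'E'
from h import *
go(507,-288.6,43,86.2)
E
```

```text
t19.07 pos [ 517.4 -285.3   61.4] F [0.2 0.4 0.7] w 81.2 jaw yaw -93.05 tilt 2.24
turn rad 0.013
tool shift cm [-1.08  0.42  1.79]
```

```bash
sed -i 's/(("flat",-190,-287))/[("flat",-190,-287)]/' rk.py; python3 rk.py w3; python3 - <<'E'
from h import *
go(507,-288.6,43,86.2)
s=arm.read_state();print(s['joints'].round(3),s['wrist_torque'].round(2))
p=np.load("w3.npz")["p"];q,d=optics.get_image("scene")
cv2.imwrite("pics/g2.png",np.hstack([cv2.resize(p,(400,300)),cv2.resize(q[140:260,110:270],(400,300))]))
E
```

```text
[ 518.1 -285.6   62.6] 0.028201478633779874
flat 7082 size [60.1 94.8] lid [ 493.9 -287.4   69.3] n [-0.493  0.034  0.87 ] long [ 0.867 -0.062  0.494] yaw -4.1 centre [ 503.3 -288.    52.8]
t19.17 pos [ 518.8 -286.2   63.7] F [-0.1 -0.1 -0.1] w 80.9 jaw yaw -93.03 tilt 2.43
turn rad 0.013
tool shift cm [-1.25  0.34  2.02]
[-0.243  0.486 -0.289 -0.032 -0.759  1.783] [-0.04  0.09 -0.04]
```

View pics/g2.png

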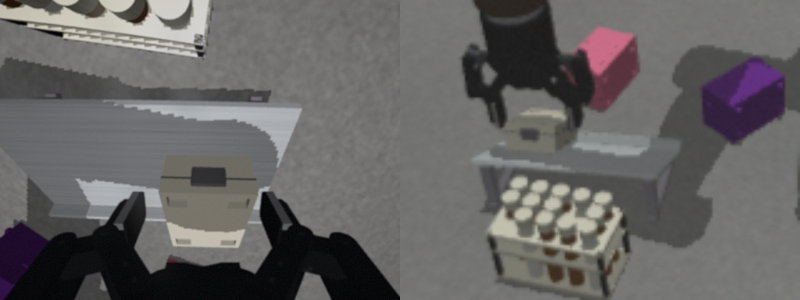

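The fingers straddle the flat box, which is unmoved at (503, −288). I correct x and descend.

Request:
send_rows(
  steps=[
    [[-1.1,0.3,0,0.013,0.95],[0,0,0,0,0.95],[-0.1,0,1.5,0,0.95],[0,0,0.4,0,0.95],[0,0,0,0,0.95]],
  ],
)

```text
clock: 19.63
position: [510.5, -290.5, 52.4]
ee_rot: [0.999, -0.034, 0.028, -0.005]
contact_force: [-0.2, -1.0, 1.3]
gripper_width: 81.3
```

```bash
python3 - <<'E'
from h import *
go(507,-288.6,43,86.1)
E
```

```text
t19.63 pos [ 510.5 -290.5   52.4] F [-0.2 -1.   1.3] w 81.3 jaw yaw -93.84 tilt 3.24
turn rad 0.001
tool shift cm [-0.41 -0.15  0.92]
```

Request:
send_rows(
  steps=[
    [[-0.3,-0.15,0.9,0,0.95],[0,0,0.3,0,0.8],[0,0,0,0,0.5],[0,0,0,0,0.5],[0,0,0,0,0.5],[0,0,0,0,0.5],[0,0,0,0,0.5],[0,0,-1,0,0.5],[0,0,-2.5,0,0.5],[0,0,-3,0,0.5]],
  ],
)

```text
clock: 20.47
position: [500.4, -287.8, 101.7]
ee_rot: [0.999, -0.034, 0.021, -0.007]
contact_force: [0.8, -0.2, -0.8]
gripper_width: 59.5
```

```bash
python3 - <<'E'
from h import *
go(640,-60,200,86)
E
```

```text
t20.47 pos [ 500.4 -287.8  101.7] F [ 0.8 -0.2 -0.8] w 59.5 jaw yaw -93.93 tilt 2.57
turn rad 0.001
tool shift cm [ 12.75 -23.83  -8.94]
```

Request:
send_rows(
  steps=[
    [[0,0,-3,0,0.5],[0,-1.5,-3.5,0,0.5],[1.4,-2.7,-2,0,0.5],[1.5,-2.8,0,0,0.5],[1.5,-2.8,0,0,0.5],[1.6,-2.8,0,0,0.5],[1.6,-2.8,0,0,0.5],[1.6,-2.8,0,0,0.5],[1.6,-2.6,1,0,0.5],[1.5,-2,2,0,0.5]],
  ],
)

```text
clock: 21.3
position: [642.0, -65.2, 190.4]
ee_rot: [0.999, -0.039, 0.034, -0.007]
contact_force: [0.5, -0.8, -1.3]
gripper_width: 59.6
```

Request:
send_rows(
  steps=[
    [[0,0,3,0,0.5],[0,0,3,0,0.5],[0,0,2,0,0.5],[0,0,0,0,0.5]],
  ],
)

```text
clock: 21.63
position: [650.1, -57.3, 106.8]
ee_rot: [0.999, -0.035, 0.034, -0.008]
contact_force: [-1.0, -0.5, -2.3]
gripper_width: 59.3
```

```bash
python3 - <<'E'
from h import *
go(640,-60,28,86)
E
```

```text
t21.63 pos [650.1 -57.3 106.8] F [-1.  -0.5 -2.3] w 59.3 jaw yaw -94.03 tilt 3.97
turn rad -0.001
tool shift cm [-1.51  0.47  7.78]
```

Request:
send_rows(
  steps=[
    [[-0.4,0,3,0,0.5],[-0.3,0,3,0,0.5],[0,0,1.0,0,0.5],[0,0,0,0,0.5],[0,0,0,0,0.5]],
  ],
)

```text
clock: 22.05
position: [651.0, -56.3, 40.8]
ee_rot: [0.999, -0.035, 0.037, -0.007]
contact_force: [0.0, 0.7, -0.7]
gripper_width: 59.2
```

Request:
send_rows(
  steps=[
    [[-0.1,0,0.8,0,0.5],[0,0,0.6,0,0.5],[0,0,0,0,0.5]],
  ],
)

```text
clock: 22.3
position: [654.6, -56.2, 31.7]
ee_rot: [0.999, -0.035, 0.042, -0.008]
contact_force: [-0.5, 0.4, -0.9]
gripper_width: 59.1
```

Request:
send_rows(
  steps=[
    [[0,0,0.3,0,0.5],[0,0,0,0,0.95],[0,0,0,0,0.95],[0,0,0,0,0.95],[0,0,-2,0,0.95],[0,0,-4,0,0.95],[0,0,-4,0,0.95],[0,0,-4,0,0.95],[0,0,-3,0,0.95],[0,0,0,0,0.95]],
  ],
)

```text
clock: 23.13
position: [641.6, -59.0, 208.4]
ee_rot: [0.998, -0.034, 0.044, -0.006]
contact_force: [0.4, -0.8, 1.1]
gripper_width: 81.0
```

```bash
python3 - <<'E'
from lid import *
(c,a)=lid("flatbench",655,-56,38)
go(c[0]+1,c[1],12,a+90)
E
```

```text
flatbench at [640.6 -58.8 206. ] c [667.  -56.3] size [60.1 92.7] yaw -3.65 z 37.5 n [ 0.001 -0.001  1.   ] 4047
t23.23 pos [639.1 -58.6 202.6] F [-0.5 -0.1 -0.7] w 81.0 jaw yaw -93.93 tilt 4.54
turn rad -0.005
tool shift cm [ 1.38 -0.12 19.23]
```

Request:
send_rows(
  steps=[
    [[1.2,-0.1,3.5,-0.005,0.95],[0.2,0,4,0,0.95],[0,0,4,0,0.95],[0,0,3,0,0.95],[0,0,2,0,0.95],[0,0,0,0,0.95],[0,0,0,0,0.95]],
  ],
)

```text
clock: 23.82
position: [663.1, -57.2, 26.5]
ee_rot: [0.999, -0.033, 0.035, -0.006]
contact_force: [0.0, 0.6, 1.3]
gripper_width: 81.3
```

```bash
python3 - <<'E'
from h import *
go(668,-56.3,10,86.35)
E
```

```text
t23.82 pos [663.1 -57.2  26.5] F [0.  0.6 1.3] w 81.3 jaw yaw -93.72 tilt 4.06
turn rad -0.001
tool shift cm [ 0.37 -0.09  1.68]
```

Request:
send_rows(
  steps=[
    [[0.4,-0.1,1.4,0,0.95],[0,0,0.3,0,0.6],[0,0,0,0,0.5],[0,0,0,0,0.5],[0,0,0,0,0.5],[0,0,0,0,0.5],[0,0,0,0,0.5]],
  ],
)

```text
clock: 24.4
position: [669.2, -56.3, 14.6]
ee_rot: [0.999, -0.032, 0.037, -0.007]
contact_force: [-0.6, 0.7, -1.5]
gripper_width: 59.2
```

```bash
python3 - <<'E'
from h import *
go(668,-56.3,10,86.35)
rel([667,-56.3,19],"flat")
E
```

```text
t24.40 pos [669.2 -56.3  14.6] F [-0.6  0.7 -1.5] w 59.2 jaw yaw -93.69 tilt 4.3
turn rad -0.001
tool shift cm [-0.15  0.02  0.45]
rel [-1.9  0.1 -4.5]
```

Request:
send_rows(
  steps=[
    [[0,0,-2,0,0.5],[0,0,-3.5,0,0.5],[0,0,-4,0,0.5],[0,0,-4,-0.07,0.5],[0,0,-4,-0.1,0.5],[-1,-2,-4,-0.1,0.5],[-1.6,-3.2,-2,0,0.5],[-1.7,-3.2,0,0,0.5],[-1.7,-3.2,0,0,0.5],[-1.7,-3.2,0,0,0.5]],
  ],
)

```text
clock: 25.23
position: [547.6, 67.6, 252.1]
ee_rot: [0.994, 0.103, 0.04, -0.003]
contact_force: [-0.6, 1.2, -2.1]
gripper_width: 58.9
```

Request:
send_rows(
  steps=[
    [[-1.7,-3.2,0,0,0.5],[-1.7,-3.2,0,0,0.5],[-1.6,-3.1,0,0,0.5],[-1.6,-2.9,0,0,0.5],[-1,-1.6,0,0,0.5],[0,0,0,0,0.5],[0,0,0,0,0.5]],
  ],
)

```text
clock: 25.82
position: [432.8, 196.4, 249.9]
ee_rot: [0.993, 0.106, 0.044, -0.007]
contact_force: [0.1, -0.1, -1.5]
gripper_width: 58.5
```

```bash
cat > m.py <<'E'
from lid import *
go(450,206,240,101.6)
lid("stackw",547,228,106.5,65,True);lid("stackw",547,228,106.5,65)
s=arm.read_state();p,d=optics.get_image("wrist");C=cam("wrist",s)
uv,P=cloud("wrist",d,C);T=R.from_quat(s["ee_rot"]).inv().apply(P-s["position"])
k=(abs(P[:,2]-(s["position"][2]+23.4))<5);sel=k&(abs(T[:,1])<24)&(T[:,0]>0)&(T[:,0]<40);A=P[sel]
n=np.linalg.svd(A-A.mean(0))[2][2];n*=np.sign(n[2]);print(len(A),"up",n.round(3),"z",np.median(A[:,2]))
l=k&(abs((P-A.mean(0))@n)<1.5)&(abs(T[:,1])<45)&(T[:,0]>15);print("front",np.percentile(T[l,0],[98,99.5,100]),"y",np.percentile(T[l,1],[0,.5,99.5,100]))
held("flat",[547.2,228.4,160],11.65)
E
python3 m.py
```

```text
t25.82 pos [432.8 196.4 249.9] F [ 0.1 -0.1 -1.5] w 58.5 jaw yaw -77.77 tilt 5.06
turn rad 0.011
tool shift cm [ 1.79 -0.56  1.16]
stackw at [433.  196.1 250. ] c [545.8 228.2] size [94.2 60.6] yaw 12.02 z 106.2 n [-0.001  0.001  1.   ] 5863
stackw at [433.9 195.5 249.6] c [545.5 228.3] size [94.3 60.3] yaw 12.04 z 106.2 n [-0.001  0.001  1.   ] 5897
7676 up [0.052 0.017 0.998] z 276.49672670477685
front [45.58416159 45.71929887 47.60682723] y [-30.60670459 -30.09454834  29.67965664  30.08174149]
held centre [432.  194.7 253.7] box up [-0.016  0.008  1.   ]
shift cm [11.11 -0.87 10.38]
t26.07 pos [434.2 195.2 249.4] F [-0.1 -0.6 -1.3] w 58.9 jaw yaw -78.01 tilt 5.0
turn rad 0.006
tool shift cm [0. 0. 0.]
```

Request:
send_rows(
  steps=[
    [[2.8,-0.25,1,0.006,0.5],[2.9,-0.25,1.5,0,0.5],[2.9,-0.25,2,0,0.5],[1.8,-0.1,2.3,0,0.5],[0.2,0,2.2,0,0.5],[0,0,1.5,0,0.5],[0,0,0,0,0.5],[0,0,0,0,0.5]],
  ],
)

```text
clock: 26.73
position: [557.0, 222.1, 149.4]
ee_rot: [0.994, 0.095, 0.045, -0.007]
contact_force: [0.6, 0.1, -0.7]
gripper_width: 59.1
```

```bash
python3 - <<'E'
from h import *
held("flat",[547,228.3,135],11.7)
E
```

```text
held centre [554.8 221.6 153.7] box up [-0.018  0.007  1.   ]
shift cm [-0.81 -0.8   1.81]
t26.73 pos [557.  222.1 149.4] F [ 0.6  0.1 -0.7] w 59.1 jaw yaw -79.09 tilt 5.17
turn rad -0.014
tool shift cm [0. 0. 0.]
```

Request:
send_rows(
  steps=[
    [[-0.8,-0.75,0.6,-0.014,0.5],[0,0,0,0,0.5],[0,0,0,0,0.5]],
  ],
)

```text
clock: 26.98
position: [548.9, 227.6, 144.2]
ee_rot: [0.994, 0.101, 0.046, -0.007]
contact_force: [0.4, -1.6, -1.4]
gripper_width: 58.9
```

```bash
python3 - <<'E'
from h import *
held("flat",[547,228.3,135],11.7)
E
```

```text
held centre [546.7 227.1 148.5] box up [-0.021  0.008  1.   ]
shift cm [-0.07 -0.11  1.35]
t26.98 pos [548.9 227.6 144.2] F [ 0.4 -1.6 -1.4] w 58.9 jaw yaw -78.33 tilt 5.3
turn rad -0.001
tool shift cm [0. 0. 0.]
```

Request:
send_rows(
  steps=[
    [[-0.1,-0.12,1.3,0,0.5],[-0.1,0,0.4,0,0.5],[0,0,0,0,0.5]],
  ],
)

```text
clock: 27.23
position: [549.0, 230.1, 131.0]
ee_rot: [0.994, 0.102, 0.049, -0.008]
contact_force: [-0.1, 0.2, -1.9]
gripper_width: 58.8
```

```bash
python3 - <<'E'
from h import *
held("flat",[547,228.3,121],11.7)
E
```

```text
held centre [546.8 229.5 135.3] box up [-0.027  0.003  1.   ]
shift cm [-0.15  0.13  1.42]
t27.23 pos [549.  230.1 131. ] F [-0.1  0.2 -1.9] w 58.8 jaw yaw -78.23 tilt 5.7
turn rad 0.001
tool shift cm [0. 0. 0.]
```

Request:
send_rows(
  steps=[
    [[-0.15,0.13,0.9,0,0.5],[-0.1,0,0.6,0,0.5],[0,0,0,0,0.5]],
  ],
)

```text
clock: 27.48
position: [548.9, 229.3, 117.3]
ee_rot: [0.993, 0.103, 0.051, -0.01]
contact_force: [-0.6, 0.8, -1.6]
gripper_width: 59.1
```

```bash
python3 - <<'E'
from h import *
held("flat",[547,228.3,121],11.7)
E
```

```text
held centre [546.6 228.7 121.6] box up [-0.031  0.001  1.   ]
shift cm [0.02 0.05 0.06]
t27.48 pos [548.9 229.3 117.3] F [-0.6  0.8 -1.6] w 59.1 jaw yaw -78.18 tilt 5.95
turn rad 0.002
tool shift cm [0. 0. 0.]
```

At 121.6 mm the feet are in the recesses. I press lightly and release.

Request:
send_rows(
  steps=[
    [[0,0.05,0.3,0,0.5],[0,0,0.1,0,0.5],[0,0,0,0,0.62],[0,0,0,0,0.95],[0,0,0,0,0.95],[0,0,0,0,0.95],[0,0,0,0,0.95],[0,0,-2,0,0.95],[0,0,-4,0,0.95],[0,0,-4,0,0.95]],
  ],
)

```text
clock: 28.32
position: [536.8, 223.7, 207.2]
ee_rot: [0.994, 0.102, 0.044, -0.005]
contact_force: [2.4, 1.5, 0.9]
gripper_width: 81.0
```

Request:
send_rows(
  steps=[
    [[0,0,-4,0,0.95],[0,0,-3,0,0.95],[-3,0,-2,0,0.95],[-2,0,0,0,0.95],[0,0,0,0,0.95],[0,0,0,0,0.95]],
  ],
)

```text
clock: 28.82
position: [482.0, 213.1, 309.7]
ee_rot: [0.993, 0.102, 0.055, -0.011]
contact_force: [1.1, 0.0, -0.6]
gripper_width: 81.3
```

```bash
python3 - <<'E'
from lid import *
go(547,228)
lid("top",547,228,138.5,65);lid("top",547,228,139,65)
q,_=optics.get_image("side");p,d=optics.get_image("scene")
cv2.imwrite("pics/fin.png",np.hstack([cv2.resize(q[180:330,215:415],(400,300)),cv2.resize(p[160:280,300:460],(400,300),interpolation=cv2.INTER_CUBIC)]))
for n,f in(("side",q),("scene",p)):
    o=np.load(n+"0.npz")["p"];m=np.abs(f.astype(int)-o).max(2)
    for k,P in(("big",[588,64,70]),("small",[533,388,60]),("tubes",[690,-225,60])):
        u,v=proj(n,P)[0].astype(int);print(n,k,"mean diff",m[v-12:v+12,u-10:u+10].mean().round(1))
E
```

```text
t28.82 pos [482.  213.1 309.7] F [ 1.1  0.  -0.6] w 81.3 jaw yaw -78.18 tilt 6.4
tool shift cm [ 6.63 -0.13  0.74]
top at [482.  212.9 309.3] c [548.2 228. ] size [93.3 60.1] yaw 12.05 z 138.9 n [-0.001  0.     1.   ] 4396
top at [482.4 213.  307.8] c [548.1 228. ] size [92.9 60.2] yaw 12.09 z 138.9 n [-0.002  0.002  1.   ] 4410
side big mean diff 3.9
side small mean diff 3.9
side tubes mean diff 4.0
scene big mean diff 2.8
scene small mean diff 3.0
scene tubes mean diff 3.3
```

View pics/fin.png

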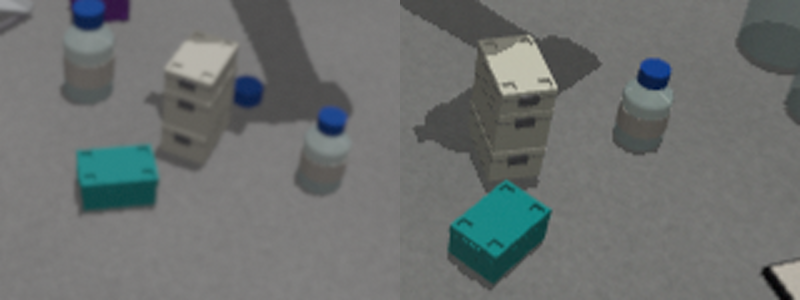

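The stack is level with its top lid at 138.9 mm (140 expected, and the readings run about 0.7 mm low), and the cap stands clear. I hand in.

```bash
python3 -c "
from bench import job
print(job.job_done())"
```

```text
the job is handed in; nothing more can be done
None
```

The three boxes are stacked, the cap stands on the bench, and I handed the job in at about 29 s of the 69 s allowed. The hand-in reports no verdict, so the checks below are my own measurements.

**What I did:**
- I moved the cap from the lower box's lid to clear bench, about 110 mm from the middle of the box.
- I took each leaning box from the rack to clear bench, where it settled level when released. I then regripped it and set it on the stack.

**Last checks:**

| Item | Measured | Expected |
|---|---|---|
| Lower box (measured while carrying the tall box) | centre (547.1, 227.8), yaw 11.6° | unmoved from (546.8, 228.0), 11.5° |
| Tall box lid | centre (547.3, 228.5), z 106.1 | z 107 |
| Flat box lid | centre (548.1, 228.0), yaw 12.1°, z 138.9 | z 140 |

- **Stack:** both stacked lids measured level within about 0.003 rad. The heights are about 1 mm below nominal. Lids of known height also read 0.5–0.7 mm low, so I take the feet to be seated.
- **Surroundings:** the pictures show no change at the bottles and tube rack. The cap stands upright on the bench. The gripper is open and clear.

**Disagreements:**
- The arm's small moves drifted, and the tool's tilt grew to about 6° by the end. The released boxes are level regardless.
- While each box was held, the wrist camera's close-range fit showed it leaning about 2–3°, which the arm's pose did not predict. After release neither box showed it.

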